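# Zero a dough sheeter's rollers by touch and set 4 mm against the screw's play

### The arm

A 6-joint arm with a two-finger parallel gripper is mounted at the origin on a cart in front of the work surface, level with it; the furniture and walls round the work are solid. World frame = base frame: x ahead of the robot, y to its left, z up, the work surface at z = 0. Lengths are in mm, angles in degrees, forces in N, time in s.
With the tool pointing down it reaches from about 275 to 825 mm from the base axis. Payload 4.9 kg.
Tool frame: the origin (TCP) lies on the centre line of the jaws, within the pads' length; the fingertips stand 22 mm ahead of it and the grasp point (between the pads) lies 3 mm ahead of it (robot.tip_extent is the distance from the TCP to the fingertips, in mm); z points along the fingers, y is the line along which they close (so a half turn about z gives the same grasp; the last joint's range is limited). The gripper opens to 85 mm and grips with 20 to 120 N. Pads are 22 mm wide; open, the fingers measure 114 mm over their backs; the gripper's body (76 mm by 85 mm) begins 54 mm behind the grasp point. The pads swing forward as they close: fully open they stand 13 mm farther back than shut.
Start: joints at [-78.965, 18.69, -11.035, 60.275, 0, 82.311], TCP at [176.57, -520.905, 253.281] pointing down, gripper open.
Joint ranges: [-152.03, 152.03], [-55.5, 102.48], [-74.3, 77.21], [-110.64, 120.58], [-84.22, 78.4], [-180, 180]. Speed limits (degrees/s): [147.25, 147.25, 180, 180, 180, 180].

### API

Orientations are given as a 3x3 rotation matrix whose columns are the frame's x, y, z axes.
In Python, from station import robot gives the robot as it stands. The module is installed in compiled form; this text tells all that it offers.
- The arm moves only by the shell command python3 -m crank 'ROWS' [FORCE]. ROWS is a JSON object whose one key "commands" holds a list of rows, each a list of 7 numbers: the shift along the world's x, y, z in mm, then the turn, a rotation vector about the world's x, y, z in rad, then the finger opening in mm, from 0 to 85.4. In form: {"commands": [[tx, ty, tz, rx, ry, rz, grip], ...]}. A call has 1 to 20 rows; each row shifts and turns the commanded pose from where the row before left it; what a row does not reach is not made up. A row lasts 1/8 s, in which the tool goes at most 62.5 mm and 10.7 degrees, less where a joint would pass 70% of its speed; a pose out of reach is approached as far as the arm can. A call is refused whole if a number of a shift passes 62.5 or a number of a turn 0.188, either way. A call with a gripper value outside its range is refused whole. The fingers move at their own pace and stop on an object; FORCE is the grip in N (left out, the last holds). Time passes only in rows, so rows that do not move let the fingers close. It gives the time, the measured TCP pose, the force, the opening and the grip force at its end, in the units of the state.
- robot.get_state(): the state, without advancing time (a new reading comes with each control period).
- robot.capture(name): name is "side" or "top"; returns a dict with "pixels" (420x560x3 uint8, red, green, blue), "fovy" (degrees; the focal length in pixels is half the picture's height over the tangent of half this angle, whatever the lens; pixels are square), "cx", "cy" (the principal point, pixels), "extrinsics" (4x4, takes a point from world to camera coordinates). Camera axes: x right, y down, z forward; pixel columns grow to the right and rows downward; lengths in mm; the calibration is good to about 2 mm. A picture is of the moment at which its call begins. There is no depth.
- robot.job_done(): hands the job in; it is judged then, once.
Trained networks look in a picture, given as the dict that the camera call returned (one of the last four; its "shot" number tells which), for a name from the list of things; names that differ only in an ending like _2 or _b are one class to them, and where a whole thing is asked for, a point or a joint stands for the part that bears it (a point fixed in the world has none). Each returns a list of dicts, best first, with "conf" (0 to 1); they miss things now and then, are a little off and sometimes report something else, mostly with a low value. They report only what shows in the picture. A call takes as long as a camera call.
- robot.find_in(picture, label): "box" ([centre column, centre row, width, height] in pixels, round what is visible of it).
The state is a dict: "time_s": time; "joint_pos": joint angles; "qvel": joint speeds; "joint_torque": joint torques, N m; "eef_pos": TCP position; "eef_rot": TCP orientation; "contact_force": force on the tool from outside, world axes, zero at the start; "torque": the same for the moment, N m; "width": opening from 0.0 (shut) to 1.0 (fully open); "finger_force": force on a finger pad.
Only numpy, scipy, OpenCV 4.12 (cv2) and the standard library are available. Lean on these libraries where they do the work, as an engineer would, in place of code of your own. Each camera call takes 0.05 s, during which the arm holds its last target. There are 200 camera calls.

### The job

Set the dough sheeter's rollers to 4 mm for biscuit dough with the crank handwheel on top: first wind it clockwise until you feel the rollers just touch, without forcing them together, because that touch is the true zero. Then wind the rollers open past 4 mm and come back to exactly 4 mm, one full turn of the wheel from the touch, finishing in the closing direction so that the worn screw's play is taken up and the dough cannot push the roller up. Let go of the crank and leave the other things where they are.

Things in the scene. Friction and masses are not known exactly. Their poses are not given: they have to be found in the camera images.
- sheeter: Benchtop dough sheeter, fixed: aluminium frame, two white 48 mm rollers one above the other, steel feed trays to either side, black handwheel level on top. Along its x (the rollers) -182 (tip of the parked drive crank, robot side) to 117 mm; 300 mm along y over the trays; beam top 219 mm up. Origin: underside centre, under the wheel's axis; z up. Position and yaw vary.
- wheel_axis (a point): On the handwheel's upright axis, 254 mm above the worktop, level with the rim's top. Black disc 115 mm across; hub 6 mm higher, above it only the crank grip. CLOCKWISE from above closes the rollers, counter-clockwise opens; one turn = 4 mm. Steel dial under it: 24 marks a turn. Drag at the crank grip: about 3 N moving the roller, under 0.5 N while only crossing the play.
- crank_point (a point): Middle of the handwheel's crank grip: an upright black cylinder 19 mm thick, 256 to 306 mm above the worktop (this point 280 mm), 45 mm from the wheel's axis. It turns freely on its own pin, so fingers that hold it can keep one direction while carrying it round the 45 mm circle. A grip of 20 to 40 N is enough.
- upper_nip (a point): Lowest point of the upper roller, mid-length; its height over lower_nip is the roller gap: 0 touching, 4 mm wanted, at most 11 mm, 1.1 to 3.3 mm at the start. 1 mm of gap = 1.57 rad of the wheel = 71 mm of crank travel, so a reading is coarse here and the crank is fine.
- lower_nip (a point): Highest point of the fixed lower roller, mid-length, 109 mm above the worktop. z up.
- nut: The screw nut inside the top beam, turning about the wheel's axis; unseen. Its worn key drives it: force on the key = 2.5 x force at the crank grip. When the rollers meet it stops hard: within 0.1 rad of wheel the crank force climbs from the running 3 N. A firm touch is 5 to 12 N at the crank, held a moment; 24 N and more is forcing the rollers.
- handwheel (a joint): Where the handwheel stands in its play on the worn screw, rad: -0.4 = bearing in the closing direction (play taken up; a little less under load), +0.4 = bearing in the opening direction. In between the wheel turns up to 0.8 rad without moving the roller, so at each reversal the first 0.8 rad are lost.
- sugar_jar: Bystander: jar of sugar with a grey lid, 63 mm across, 110 mm tall, on the worktop right of the sheeter. Origin: underside centre.
- mug: Bystander: speckled beige mug, 93 x 128 x 94 mm, on the worktop right of the sheeter. Origin: underside centre.
- glass: Bystander: small drinking glass, 49 mm across, 62 mm tall, on the 22 mm thick wooden chopping board left of the sheeter. Origin: underside centre.
- teaspoon: Bystander: steel teaspoon, 130 x 26 x 11 mm, lying on the worktop in front and to the right. Origin: underside centre.
- lemon: Bystander: lemon, 78 x 55 x 56 mm, on the same chopping board. Origin: underside centre.

How it is judged (in metres and radians):
On the way, in this order (a step that is already met when the one before it is completed fails the run):
1. the upper roller is wound down on to the lower one until the screw takes load (gap under 0.15 mm and over 9 N on the drive key, which is 3.6 N at the crank) (z of upper_nip in the frame of lower_nip below 0.00015 m and contact force between handwheel_c0 and nut_c1 above 9 N), for 0.05 s.
2. the rollers are wound open past the setting (gap over 4.4 mm) (z of upper_nip in the frame of lower_nip above 0.0044 m), for 0.1 s.
At the end, for the whole second after the job is handed in: The roller gap is 4 mm within 0.3 mm, the handwheel bears in the closing direction (at most 0.15 rad short of the end of its play) and stands still, released (z of upper_nip in the frame of lower_nip between 0.0037 and 0.0043 m and value of joint handwheel below -0.25 rad and velocity of joint handwheel between -0.05 and 0.05 rad/s); the robot touches nothing.
It fails at once if the rollers are forced together (over 60 N on the drive key, 24 N at the crank, with the gap closed) (z of upper_nip in the frame of lower_nip below 0.00015 m and contact force between handwheel_c0 and nut_c1 above 60 N).
It fails at once if a bystander (jar, mug, glass, lemon, teaspoon) is moved by more than 25 mm (distance of any of sugar_jar, mug, glass, lemon, teaspoon from where it was at the start of the episode above 0.025 m).
It also fails if it takes over 64 s, if anything falls off the work surface, if the arm or the gripper's body presses on something with over 40 N, if the wrist force passes 120 N, or if a joint passes its speed limit or range.

## Working session

There is one attempt and no reset: what is moved stays moved. The work goes in short steps, Python scripts to look and compute and a shell command to move; the robot and the scene stay as the last step left them, time stands still between calls to the robot, and variables do not carry over. Pictures are saved under pics/ and viewed, at most 10 in all, crops included, and the job is handed in when it is done.

```bash
mkdir -p pics; cat > h.py <<'E'
import numpy as np, cv2
from station import robot
def K(p):
    f=p["pixels"].shape[0]/2/np.tan(np.radians(p["fovy"])/2); return f,p["cx"],p["cy"],np.array(p["extrinsics"])
def ray(p,u,v):
    f,cx,cy,E=K(p); R,t=E[:3,:3],E[:3,3]
    return -R.T@t, R.T@np.array([(u-cx)/f,(v-cy)/f,1])
def atz(p,u,v,z):
    o,d=ray(p,u,v); return o+d*(z-o[2])/d[2]
def proj(p,X):
    f,cx,cy,E=K(p); c=E[:3,:3]@np.array(X)+E[:3,3]; return f*c[0]/c[2]+cx,f*c[1]/c[2]+cy
def save(p,n): cv2.imwrite(f"pics/{n}.png",p["pixels"][:,:,::-1])
E
python3 - <<'E'
from h import *
for n in("top","side"):
    p=robot.capture(n); save(p,n+"0"); f=K(p); print(n,f[0],f[1:3],ray(p,280,210)[0].round())
    for l in("sheeter","wheel_axis","crank_point","handwheel","upper_nip","sugar_jar","mug","glass","lemon","teaspoon"):
        for r in robot.find_in(p,l)[:1]: print(l,np.round(r["box"],1),round(r["conf"],2), atz(p,r["box"][0],r["box"][1],280 if l=="crank_point" else 254).round(1))
print(robot.get_state())
E
```

```text
top 445.4365361351468 (287.8570721806962, 202.80808802425537) [  55. -216. 1203.]
sheeter [338.5 190.1  61.6 106.3] 0.71 [ 537.2 -106.4  254. ]
wheel_axis [336.6 189.4  59.5 100.5] 0.74 [ 537.  -101.6  254. ]
handwheel [435.6 239.6  34.7  33.6] 0.45 [ 514.3 -353.1  254. ]
upper_nip [336.7 189.7  60.4 104.8] 0.49 [ 536.4 -102.1  254. ]
sugar_jar [434.  238.2  36.2  36.7] 0.85 [ 516.  -348.8  254. ]
mug [401.2 288.8  53.2  37.7] 0.79 [ 374.4 -320.5  254. ]
glass [188.8 177.2  19.3  19.7] 0.5 [415.6 236.2 254. ]
lemon [219.4 138.2  19.9  19. ] 0.61 [545.6 223.8 254. ]
teaspoon [433.6 238.2  34.1  35.2] 0.55 [ 515.7 -348.   254. ]
side 541.2269818428658 (279.4127711764046, 211.27988518512) [ 189. -761. 1390.]
sheeter [289.1 214.9 111.3  95.5] 0.59 [500.3 -97.  254. ]
wheel_axis [287.6 217.3 108.2  97.2] 0.66 [ 494.  -102.1  254. ]
crank_point [314.6 187.7  11.4  17.2] 0.4 [584.8 -61.3 280. ]
handwheel [299.3 186.1  43.6  34.6] 0.93 [559.5 -25.4 254. ]
upper_nip [301.2 215.8  62.5  12.8] 0.66 [ 527.2 -110.8  254. ]
sugar_jar [369.5 327.2  31.2  39.1] 0.84 [ 548.9 -434.8  254. ]
mug [307.1
[... 340 characters left out ...]
.81423181e-03,  8.23104227e+01]), 'qvel': array([-0.05369305, -0.04821022,  0.07493795, -0.06207441,  0.00948992,
        0.02771558]), 'joint_torque': array([ 2.71182194e-05, -4.43340433e+01,  2.62760103e+01,  1.10495967e-03,
       -3.39469875e-05, -4.53144381e-06]), 'eef_pos': array([ 176.56431389, -520.9006628 ,  253.27329518]), 'eef_rot': array([[ 9.47070443e-01,  3.21025817e-01, -3.33071836e-05],
       [ 3.21025817e-01, -9.47070443e-01,  5.36522178e-06],
       [-2.98218744e-05, -1.57737088e-05, -9.99999999e-01]]), 'contact_force': array([-0.00706795,  0.73453993, -0.24124598]), 'torque': array([-0.00129177, -0.04565836,  0.01281599]), 'finger_force': 0.0, 'width': 0.9946279295932694}
```

```bash
python3 - <<'E'
from h import *
a=cv2.imread("pics/top0.png")[110:270,250:460]; b=cv2.imread("pics/side0.png")[130:290,200:410]
cv2.imwrite("pics/c0.png",np.vstack([cv2.resize(x,None,fx=1.85*1,fy=1.85,interpolation=cv2.INTER_CUBIC) for x in(a,b)])) 
cv2.imwrite("pics/c0.png",np.hstack([cv2.resize(x,(398,303),interpolation=cv2.INTER_CUBIC) for x in(a,b)]))
E
```

```text
(no output)
```

View pics/c0.png

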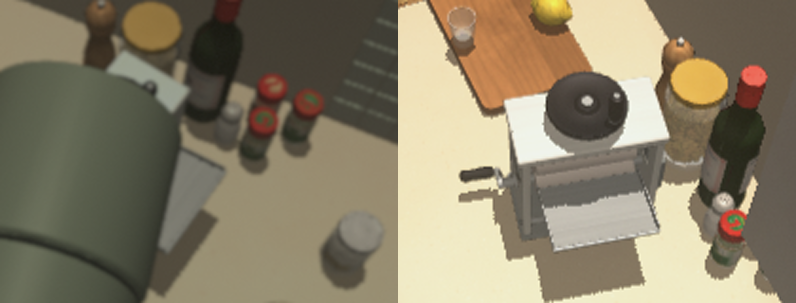

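View pics/top0.png

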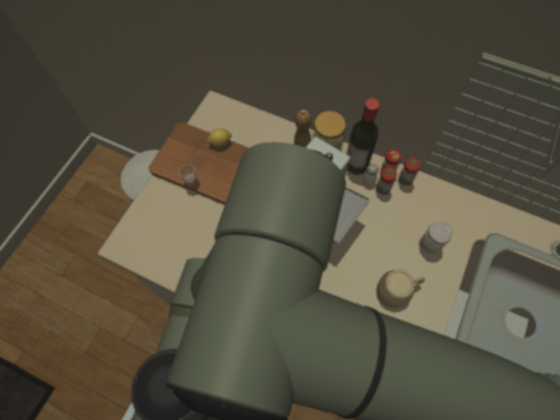

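```bash
python3 - <<'E'
from h import *
p=robot.capture("side"); im=p["pixels"].astype(int)
m=np.zeros(im.shape[:2],np.uint8); m[165:207,270:324]=(im.max(2)<75)[165:207,270:324]
n,l,s,c=cv2.connectedComponentsWithStats(m); i=1+s[1:,4].argmax(); print(s[i],c[i])
# model silhouette fit: disc rim at 254 (radius57.5), shifted centre
ys,xs=np.nonzero(l==i); pts=np.c_[xs,ys].astype(np.float32)
from scipy.optimize import minimize
M=(l==i).astype(np.uint8)
def sil(v):
    cx,cy,a=v; o=np.zeros(M.shape,np.uint8); t=np.linspace(0,2*np.pi,60)
    A=[proj(p,(cx+57.5*np.cos(q),cy+57.5*np.sin(q),z)) for q in t for z in(254,240)]
    g=(cx+45*np.cos(a),cy+45*np.sin(a)); B=[proj(p,(g[0]+9.5*np.cos(q),g[1]+9.5*np.sin(q),z)) for q in t for z in(256,306)]
    for P in(A,B): cv2.fillConvexPoly(o,cv2.convexHull((np.array(P,np.float32)*16).astype(np.int32)),1,shift=4)
    return o
H=cv2.morphologyEx(M,cv2.MORPH_CLOSE,np.ones((7,7)))
r=minimize(lambda v:(sil(v)!=H).sum(),[560,-25,np.arctan2(-36,25)],method="Nelder-Mead",options=dict(initial_simplex=[[555,-30,-.9],[568,-30,-.9],[560,-18,-.9],[560,-25,-.4]]))
print(r.x,r.fun,H.sum())
g=np.array([r.x[0]+45*np.cos(r.x[2]),r.x[1]+45*np.sin(r.x[2])]); print("crank",g)
t=robot.capture("top"); save(t,"top1"); print("top crank px",proj(t,(*g,306)),proj(t,(*g,260)))
for z in(200,300): print("bottle top",z,atz(p,387,169,z).round(), atz(t,372,104,z).round())
d=im.astype(np.uint8)[155:215,260:335,::-1].copy(); e=sil(r.x)[155:215,260:335]
D=cv2.resize(d,None,fx=5,fy=5,interpolation=cv2.INTER_CUBIC); cs,_=cv2.findContours(cv2.resize(e,None,fx=5,fy=5,interpolation=0),0,1); F=D.copy(); cv2.drawContours(F,cs,-1,(0,255,0),1)
cv2.imwrite("pics/fit.png",np.hstack([D,F]))
E
```

```text
[278 176  42  28 839] [299.06674613 189.52562574]
[562.30297948 -15.92986778  -1.04480442] 499.0 928
crank [584.89617809 -54.84705391]
top crank px (np.float64(328.0111903552535), np.float64(155.27812788707303)) (np.float64(326.71763866285323), np.float64(165.17446044391298))
bottle top 200 [826. -29. 200.] [851. -81. 200.]
bottle top 300 [772. -90. 300.] [772. -94. 300.]
```

View pics/fit.png

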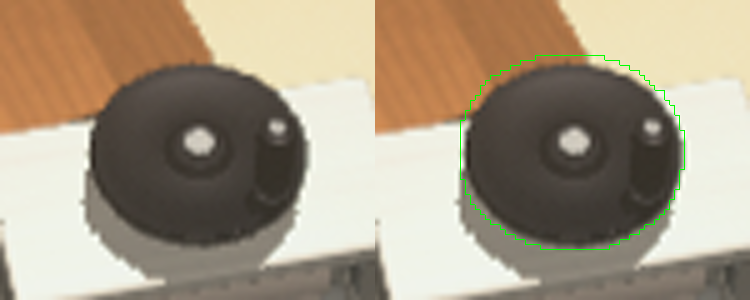

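```bash
python3 - <<'E'
from h import *
p=robot.capture("side")
for u,v,z in((300,183,260),(299.7,186,251),(315.4,180.6,306),(313,194.5,256),(314.6,187.7,280)): print(z,atz(p,u,v,z).round(1))
t=robot.capture("top")
for u,v,z in((329,156,306),): print(z,atz(t,u,v,z).round(1))
E
```

```text
260 [563.2 -20.9 260. ]
251 [561.6 -23.5 251. ]
306 [586.4 -58.7 306. ]
256 [580.7 -64.1 256. ]
280 [584.8 -61.3 280. ]
306 [584.1 -57.7 306. ]
```

```bash
python3 -m crank '{"commands":[[0,0,30,0,0,0,85],[0,0,40,0,0,0,85],[0,0,40,0,0,0,85],[0,0,37,0,0,0,85],[20,23,0,0,0,0,85],[24,27,0,0,0,0,85],[24,27,0,0,0,0,85],[24,27,0,0,0,0,85],[24,27,0,0,0,0,85],[24,27,0,0,0,0,85],[24,27,0,0,0,0,85],[24,27,0,0,0,0,85],[24,27,0,0,0,0,85],[24,27,0,0,0,0,85],[24,27,0,0,0,0,85],[24,27,0,0,0,0,85]]}' 25; python3 -m crank '{"commands":[[24,27,0,0,0,0,85],[24,27,0,0,0,0,85],[24,27,0,0,0,0,85],[24,27,0,0,0,0,85],[28,33,0,0,0,0,85],[0,0,0,0,0,0,85]]}'
python3 -c "
from h import *
p=robot.capture('side'); save(p,'s2'); p=robot.capture('top'); save(p,'t2')
a=cv2.imread('pics/s2.png')[110:260,210:410]; b=cv2.imread('pics/t2.png')[90:240,230:430]
cv2.imwrite('pics/c2.png',np.hstack([cv2.resize(x,(400,300),interpolation=cv2.INTER_CUBIC) for x in(a,b)]))"
```

```text
time_s: 3.3
eef_pos: [461.3, -199.9, 400.4]
eef_rot: [[0.947, 0.321, 0.0], [0.321, -0.947, -0.0], [0.0, 0.0, -1.0]]
contact_force: [-0.0, -0.3, 0.4]
width: 0.997
finger_force: 0.0
time_s: 4.05
eef_pos: [585.7, -57.9, 399.5]
eef_rot: [[0.946, 0.325, -0.001], [0.325, -0.946, 0.0], [-0.0, -0.001, -1.0]]
contact_force: [0.4, 0.2, 0.3]
width: 0.994
finger_force: 0.0
```

View pics/c2.png

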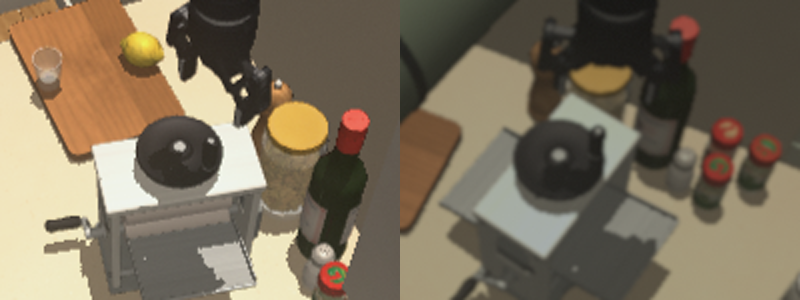

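```bash
python3 -c "
from h import *
t=robot.capture('top')
for u,v,z in((309,168,260),(328.5,156.5,306)): print(atz(t,u,v,z).round(1))
"
python3 -m crank '{"commands":[[0,0,-20,0,0,0,85],[0,0,-25,0,0,0,85],[0,-1,-25,0,0,0,85],[-1,-1,-20,0,0,0,85],[0,0,-12,0,0,0,85],[0,0,-8,0,0,0,85],[0,0,0,0,0,0,85]]}'
```

```text
[559.4 -19.  260. ]
[582.3 -57.2 306. ]
time_s: 5.08
eef_pos: [583.4, -62.2, 290.3]
eef_rot: [[0.947, 0.321, -0.0], [0.321, -0.947, 0.0], [-0.0, -0.0, -1.0]]
contact_force: [0.4, -0.7, -0.0]
width: 0.991
finger_force: 0.0
```

```bash
python3 -m crank '{"commands":[[0,2.5,0,0,0,0,60],[0,0,0,0,0,0,40],[0,0,0,0,0,0,25],[0,0,0,0,0,0,15],[0,0,0,0,0,0,15],[0,0,0,0,0,0,15],[0,0,0,0,0,0,15]]}' 25
```

```text
time_s: 5.95
eef_pos: [583.4, -58.7, 290.6]
eef_rot: [[0.947, 0.322, 0.0], [0.322, -0.947, 0.001], [0.0, -0.001, -1.0]]
contact_force: [-3.7, 4.1, 4.7]
width: 0.218
finger_force: 25.2
```

```bash
cat > chk.py <<'E'
import sys
from h import *
c=np.array([float(x) for x in (sys.argv[2:4] or (561,-20.5))]); s=robot.get_state(); d=s["eef_pos"][:2]-c; r=np.hypot(*d); u=d/r
F=s["contact_force"][:2]; ccw=np.array([-u[1],u[0]])
t=F@ccw
print(f't{s["time_s"]:.2f} ang{np.degrees(np.arctan2(d[1],d[0])):.1f} r{r:.1f} Fccw {t:.1f} Frad {F@u:.1f} Fz {s["contact_force"][2]:.1f} xy{s["eef_pos"].round(1)} grip{s["finger_force"]:.0f}')
sys.exit(abs(t)>float(sys.argv[1]))
E
python3 -m crank '{"commands":[[0,1,0.5,0,0,0,15],[-10.85,-4.5,0,0,0,0,15],[-11.65,-1.53,0,0,0,0,15],[0,0,0,0,0,0,15]]}' >/dev/null; python3 chk.py 8 && python3 -m crank '{"commands":[[-11.65,1.53,0,0,0,0,15],[-10.85,4.5,0,0,0,0,15],[0,0,0,0,0,0,15]]}' >/dev/null; python3 chk.py 8 &&  python3 -m crank '{"commands":[[-9.3,7.15,0,0,0,0,15],[-7.15,9.3,0,0,0,0,15],[0,0,0,0,0,0,15]]}' >/dev/null; python3 chk.py 8; python3 -c "
import numpy as np
a=np.radians(np.arange(-150,-517,-6)); P=45*np.c_[np.cos(a),np.sin(a)]
for i,d in enumerate(np.diff(P,axis=0)): print(-150-6*(i+1),d.round(1).tolist(),end='; ')"
```

```text
t6.45 ang-91.2 r44.6 Fccw 0.4 Frad 0.1 Fz -0.6 xy[560.1 -65.1 290.7] grip25
t6.45 ang-91.2 r44.6 Fccw 0.4 Frad 0.1 Fz -0.6 xy[560.1 -65.1 290.7] grip25
t6.45 ang-91.2 r44.6 Fccw 0.4 Frad 0.1 Fz -0.6 xy[560.1 -65.1 290.7] grip25
-156 [-2.1, 4.2]; -162 [-1.7, 4.4]; -168 [-1.2, 4.5]; -174 [-0.7, 4.7]; -180 [-0.2, 4.7]; -186 [0.2, 4.7]; -192 [0.7, 4.7]; -198 [1.2, 4.5]; -204 [1.7, 4.4]; -210 [2.1, 4.2]; -216 [2.6, 4.0]; -222 [3.0, 3.7]; -228 [3.3, 3.3]; -234 [3.7, 3.0]; -240 [4.0, 2.6]; -246 [4.2, 2.1]; -252 [4.4, 1.7]; -258 [4.5, 1.2]; -264 [4.7, 0.7]; -270 [4.7, 0.2]; -276 [4.7, -0.2]; -282 [4.7, -0.7]; -288 [4.5, -1.2]; -294 [4.4, -1.7]; -300 [4.2, -2.1]; -306 [4.0, -2.6]; -312 [3.7, -3.0]; -318 [3.3, -3.3]; -324 [3.0, -3.7]; -330 [2.6, -4.0]; -336 [2.1, -4.2]; -342 [1.7, -4.4]; -348 [1.2, -4.5]; -354 [0.7, -4.7]; -360 [0.2, -4.7]; -366 [-0.2, -4.7]; -372 [-0.7, -4.7]; -378 [-1.2, -4.5]; -384 [-1.7, -4.4]; -390 [-2.1, -4.2]; -396 [-2.6, -4.0]; -402 [-3.0, -3.7]; -408 [-3.3, -3.3]; -414 [-3.7, -3.0]; -420 [-4.0, -2.6]; -426 [-4.2, -2.1]; -432 [-4.4, -1.7]; -438 [-4.5, -1.2]; -444 [-4.7, -0.7]; -450 [-4.7, -0.2]; -456 [-4.7, 0.2]; -462 [-4.7, 0.7]; -468 [-4.5, 1.2]; -474 [-4.4, 1.7]; -480 [-4.2, 2.1]; -486 [-4.0, 2.6]; -492 [-3.7, 3.0]; -498 [-3.3, 3.3]; -504 [-3.0, 3.7]; -510 [-2.6, 4.0]; -516 [-2.1, 4.2]; False
False
False
```

```bash
sed -i 's/sys.exit(abs(t)>/sys.exit(int(abs(t)>/; s/sys.argv\[1\]))$/sys.argv[1])))/' chk.py
python3 -m crank '{"commands":[[-11.65,1.53,0,0,0,0,15],[-10.85,4.5,0,0,0,0,15],[0,0,0,0,0,0,15]]}' >/dev/null; python3 chk.py 8 &&  python3 -m crank '{"commands":[[-9.3,7.15,0,0,0,0,15],[-7.15,9.3,0,0,0,0,15],[0,0,0,0,0,0,15]]}' >/dev/null && python3 chk.py 8
```

```text
t6.83 ang-122.3 r45.2 Fccw 1.7 Frad 5.4 Fz -0.3 xy[536.8 -58.7 290.8] grip25
t7.20 ang-152.3 r45.8 Fccw 0.5 Frad 6.6 Fz 1.6 xy[520.5 -41.8 290.7] grip25
```

```bash
C="python3 chk.py 4.5 559.8 -20.9"; M="python3 -m crank"; set -e
python3 -m crank '{"commands":[[-3.3,3.8,0,0,0,0,15],[0,0,0,0,0,0,15]]}' >/dev/null; $C
python3 -m crank '{"commands":[[-1.7,4.4,0,0,0,0,15],[0,0,0,0,0,0,15]]}' >/dev/null; $C
python3 -m crank '{"commands":[[-1.2,4.5,0,0,0,0,15],[0,0,0,0,0,0,15]]}' >/dev/null; $C
python3 -m crank '{"commands":[[-0.7,4.7,0,0,0,0,15],[0,0,0,0,0,0,15]]}' >/dev/null; $C
python3 -m crank '{"commands":[[-0.2,4.7,0,0,0,0,15],[0,0,0,0,0,0,15]]}' >/dev/null; $C
python3 -m crank '{"commands":[[0.2,4.7,0,0,0,0,15],[0,0,0,0,0,0,15]]}' >/dev/null; $C
```

```text
t7.45 ang-157.5 r44.8 Fccw 2.4 Frad 3.2 Fz -0.1 xy[518.4 -38.  290.7] grip25
t7.70 ang-163.6 r44.9 Fccw 1.1 Frad 4.2 Fz 0.4 xy[516.7 -33.6 290.7] grip25
t7.95 ang-169.6 r45.0 Fccw 1.5 Frad 3.7 Fz 1.9 xy[515.6 -29.  290.7] grip25
t8.20 ang-175.6 r45.1 Fccw 2.6 Frad 4.9 Fz 1.5 xy[514.9 -24.3 290.7] grip25
t8.45 ang178.3 r45.1 Fccw 1.5 Frad 4.9 Fz 1.7 xy[514.7 -19.6 290.7] grip25
t8.70 ang172.4 r45.2 Fccw 2.2 Frad 4.1 Fz 1.3 xy[515.  -14.9 290.7] grip25
```

```bash
C="python3 chk.py 4.8 559.3 -20.9"; set -e
python3 -m crank '{"commands":[[-0.1,4.7,0,0,0,0,15],[0,0,0,0,0,0,15]]}' >/dev/null; $C
python3 -m crank '{"commands":[[1.2,4.5,0,0,0,0,15],[0,0,0,0,0,0,15]]}' >/dev/null; $C
python3 -m crank '{"commands":[[1.7,4.4,0,0,0,0,15],[0,0,0,0,0,0,15]]}' >/dev/null; $C
python3 -m crank '{"commands":[[2.1,4.2,0,0,0,0,15],[0,0,0,0,0,0,15]]}' >/dev/null; $C
python3 -m crank '{"commands":[[2.6,4.0,0,0,0,0,15],[0,0,0,0,0,0,15]]}' >/dev/null; $C
python3 -m crank '{"commands":[[3.0,3.7,0,0,0,0,15],[0,0,0,0,0,0,15]]}' >/dev/null; $C
python3 -m crank '{"commands":[[3.3,3.3,0,0,0,0,15],[0,0,0,0,0,0,15]]}' >/dev/null; $C
python3 -m crank '{"commands":[[3.7,3.0,0,0,0,0,15],[0,0,0,0,0,0,15]]}' >/dev/null; $C
```

```text
t8.95 ang166.3 r45.0 Fccw 2.7 Frad 0.9 Fz -1.2 xy[515.6 -10.2 290.7] grip25
t9.20 ang160.3 r45.2 Fccw 1.0 Frad -0.3 Fz -2.7 xy[516.8  -5.7 290.7] grip25
t9.45 ang154.3 r45.3 Fccw 3.0 Frad -1.2 Fz -2.8 xy[518.5  -1.3 290.8] grip25
t9.70 ang148.5 r45.4 Fccw 1.1 Frad -3.0 Fz -3.5 xy[520.6   2.8 290.8] grip25
t9.95 ang142.6 r45.5 Fccw 2.7 Frad -3.3 Fz -4.5 xy[523.1   6.8 290.8] grip25
t10.20 ang138.8 r45.6 Fccw 6.9 Frad -4.2 Fz -2.2 xy[525.    9.1 290.7] grip25
```

```bash
C="python3 chk.py 10 559.3 -20.9"; set -e
python3 -m crank '{"commands":[[0,0,0,0,0,0,15]]}' >/dev/null; $C
python3 -m crank '{"commands":[[0.9,0.2,0,0,0,0,15],[0,0,0,0,0,0,15]]}' >/dev/null; $C
```

```text
t10.32 ang138.9 r45.6 Fccw 6.5 Frad -4.2 Fz -1.5 xy[524.9   9.1 290.8] grip25
t10.57 ang138.5 r45.5 Fccw 7.6 Frad -2.6 Fz -0.9 xy[525.2   9.2 290.7] grip25
```

```bash
C="python3 chk.py 10 559.3 -20.9"; set -e
python3 -m crank '{"commands":[[0.8,0.5,0,0,0,0,15],[0,0,0,0,0,0,15]]}' >/dev/null; $C
python3 -m crank '{"commands":[[0,0,0,0,0,0,15]]}' >/dev/null; $C
```

```text
t10.82 ang137.8 r45.5 Fccw 9.1 Frad -2.9 Fz -0.5 xy[525.6   9.6 290.7] grip25
t10.95 ang137.8 r45.5 Fccw 9.4 Frad -1.0 Fz 0.1 xy[525.6   9.6 290.7] grip25
```

```bash
python3 -c "
import numpy as np
a=np.radians(np.arange(145,506,15)); P=45*np.c_[np.cos(a),np.sin(a)]
print([[145+15*(i+1)]+d.round(1).tolist() for i,d in enumerate(np.diff(P,axis=0))])"
python3 -m crank '{"commands":[[-5.1,-5.4,0,0,0,0,15],[0,0,0,0,0,0,15]]}' >/dev/null; python3 chk.py 10 559 -20.5
```

```text
[[160, -5.4, -10.4], [175, -2.5, -11.5], [190, 0.5, -11.7], [205, 3.5, -11.2], [220, 6.3, -9.9], [235, 8.7, -7.9], [250, 10.4, -5.4], [265, 11.5, -2.5], [280, 11.7, 0.5], [295, 11.2, 3.5], [310, 9.9, 6.3], [325, 7.9, 8.7], [340, 5.4, 10.4], [355, 2.5, 11.5], [370, -0.5, 11.7], [385, -3.5, 11.2], [400, -6.3, 9.9], [415, -8.7, 7.9], [430, -10.4, 5.4], [445, -11.5, 2.5], [460, -11.7, -0.5], [475, -11.2, -3.5], [490, -9.9, -6.3], [505, -7.9, -8.7]]
t11.20 ang144.4 r45.0 Fccw 1.8 Frad -2.9 Fz -4.6 xy[522.4   5.7 290.8] grip25
```

```bash
C="python3 chk.py 10 559 -20.5"; set -e
python3 -m crank '{"commands":[[-5.4,-10.4,0,0,0,0,15],[-2.5,-11.5,0,0,0,0,15],[0.5,-11.7,0,0,0,0,15],[0,0,0,0,0,0,15]]}' >/dev/null; $C
python3 -m crank '{"commands":[[3.5,-11.2,0,0,0,0,15],[6.3,-9.9,0,0,0,0,15],[8.7,-7.9,0,0,0,0,15],[0,0,0,0,0,0,15]]}' >/dev/null; $C
python3 -m crank '{"commands":[[10.4,-5.4,0,0,0,0,15],[11.5,-2.5,0,0,0,0,15],[11.7,0.5,0,0,0,0,15],[0,0,0,0,0,0,15]]}' >/dev/null; $C
python3 -m crank '{"commands":[[11.2,3.5,0,0,0,0,15],[9.9,6.3,0,0,0,0,15],[7.9,8.7,0,0,0,0,15],[0,0,0,0,0,0,15]]}' >/dev/null; $C
```

```text
t11.70 ang-169.2 r44.7 Fccw 1.0 Frad -2.2 Fz -4.7 xy[515.1 -28.8 290.8] grip25
t12.20 ang-123.6 r44.6 Fccw -1.0 Frad -1.4 Fz -2.3 xy[534.3 -57.7 290.7] grip25
t12.70 ang-78.1 r44.9 Fccw 0.5 Frad -1.8 Fz -0.9 xy[568.3 -64.4 290.7] grip25
t13.20 ang-32.8 r45.2 Fccw -1.6 Frad -1.8 Fz -1.3 xy[597.  -45.  290.7] grip25
```

```bash
C="python3 chk.py 10 559 -20.5"; set -e
python3 -m crank '{"commands":[[5.4,10.4,0,0,0,0,15],[2.5,11.5,0,0,0,0,15],[-0.5,11.7,0,0,0,0,15],[0,0,0,0,0,0,15]]}' >/dev/null; $C
python3 -m crank '{"commands":[[-3.5,11.2,0,0,0,0,15],[-6.3,9.9,0,0,0,0,15],[-8.7,7.9,0,0,0,0,15],[0,0,0,0,0,0,15]]}' >/dev/null; $C
python3 -m crank '{"commands":[[-10.4,5.4,0,0,0,0,15],[-11.5,2.5,0,0,0,0,15],[-11.7,-0.5,0,0,0,0,15],[0,0,0,0,0,0,15]]}' >/dev/null; $C
python3 -m crank '{"commands":[[-11.2,-3.5,0,0,0,0,15],[-9.9,-6.3,0,0,0,0,15],[-7.9,-8.7,0,0,0,0,15],[0,0,0,0,0,0,15]]}' >/dev/null; $C
python3 -m crank '{"commands":[[-5.4,-10.4,0,0,0,0,15],[-2.5,-11.5,0,0,0,0,15],[0.5,-11.7,0,0,0,0,15],[0,0,0,0,0,0,15]]}' >/dev/null; $C
python3 -m crank '{"commands":[[3.5,-11.2,0,0,0,0,15],[6.3,-9.9,0,0,0,0,15],[8.7,-7.9,0,0,0,0,15],[0,0,0,0,0,0,15]]}' >/dev/null; $C
```

```text
t13.70 ang12.3 r45.5 Fccw -0.7 Frad -0.9 Fz -4.0 xy[603.4 -10.8 290.8] grip25
t14.20 ang57.1 r45.6 Fccw -0.9 Frad -1.0 Fz -4.7 xy[583.8  17.8 290.8] grip25
t14.70 ang101.4 r45.4 Fccw 0.4 Frad -1.9 Fz -5.5 xy[550.   24.  290.8] grip25
t15.20 ang145.9 r45.1 Fccw 0.3 Frad -3.2 Fz -6.9 xy[521.7   4.8 290.8] grip25
t15.70 ang-169.5 r44.8 Fccw 0.1 Frad -4.3 Fz -6.0 xy[515.  -28.6 290.8] grip25
t16.20 ang-124.0 r44.7 Fccw -0.4 Frad -3.7 Fz -3.3 xy[534.  -57.6 290.7] grip25
```

```bash
C="python3 chk.py 10 559 -20.5"; set -e
python3 -m crank '{"commands":[[10.4,-5.4,0,0,0,0,15],[11.5,-2.5,0,0,0,0,15]]}' >/dev/null; $C
python3 -m crank '{"commands":[[0,0,0,0,0,0,15],[0,0,0,0,0,0,15]]}' >/dev/null; $C
python3 -m crank '{"commands":[[-11.5,2.5,0,0,0,0,15],[-10.4,5.4,0,0,0,0,15]]}' >/dev/null; $C
python3 -m crank '{"commands":[[-8.7,7.9,0,0,0,0,15],[-6.3,9.9,0,0,0,0,15]]}' >/dev/null; $C
python3 -m crank '{"commands":[[-3.5,11.2,0,0,0,0,15],[-0.5,11.7,0,0,0,0,15]]}' >/dev/null; $C
python3 -m crank '{"commands":[[2.5,11.5,0,0,0,0,15]]}' >/dev/null; $C
python3 -m crank '{"commands":[[0,0,0,0,0,0,15],[0,0,0,0,0,0,15]]}' >/dev/null; $C
```

```text
t16.45 ang-94.8 r44.8 Fccw -2.8 Frad -3.3 Fz -2.2 xy[555.3 -65.2 290.7] grip26
t16.70 ang-94.3 r44.7 Fccw 0.1 Frad -0.4 Fz -3.4 xy[555.7 -65.1 290.8] grip25
t16.95 ang-126.0 r44.8 Fccw 1.5 Frad -3.9 Fz -4.1 xy[532.7 -56.7 290.8] grip25
t17.20 ang-155.4 r44.8 Fccw 3.4 Frad -5.8 Fz -6.8 xy[518.3 -39.1 290.8] grip25
t17.45 ang174.5 r44.9 Fccw 2.8 Frad -4.8 Fz -7.8 xy[514.3 -16.2 290.8] grip25
t17.57 ang159.3 r45.1 Fccw 2.9 Frad -4.6 Fz -5.9 xy[516.8  -4.6 290.8] grip25
t17.82 ang159.1 r44.9 Fccw 0.1 Frad -3.5 Fz -6.1 xy[517.   -4.5 290.8] grip25
```

```bash
C="python3 chk.py 10 559 -20.5"; set -e
python3 -m crank '{"commands":[[3.2,6.7,-0.5,0,0,0,15],[4.7,6.0,-0.4,0,0,0,15]]}' >/dev/null; $C
python3 -m crank '{"commands":[[0.4,-0.3,0,0,0,0,15],[0,0,0,0,0,0,15]]}' >/dev/null; $C
```

```text
t18.07 ang140.2 r44.8 Fccw 2.6 Frad 0.1 Fz 3.2 xy[524.5   8.2 290.6] grip26
t18.32 ang139.5 r44.7 Fccw 2.0 Frad 2.8 Fz 4.8 xy[525.    8.6 290.6] grip26
```

```bash
python3 -m crank '{"commands":[[0,0,0,0,0,0,22],[0,0,0,0,0,0,30],[0,0,0,0,0,0,45],[0,0,0,0,0,0,60],[0,0,0,0,0,0,60],[0,0,10,0,0,0,60],[0,0,20,0,0,0,60],[0,0,30,0,0,0,60],[0,0,40,0,0,0,60],[0,0,40,0,0,0,60],[-40,0,10,0,0,0,60],[-50,0,0,0,0,0,60],[-50,0,0,0,0,0,60],[-50,0,0,0,0,0,60],[-40,0,0,0,0,0,60],[0,0,0,0,0,0,60],[0,0,0,0,0,0,60]]}'
python3 -c "
from h import *
p=robot.capture('side'); save(p,'s3'); p=robot.capture('top'); save(p,'t3')
a=cv2.imread('pics/s3.png')[130:260,230:403]; b=cv2.imread('pics/t3.png')[110:240,230:403]
cv2.imwrite('pics/c3.png',np.hstack([cv2.resize(x,(400,300),interpolation=cv2.INTER_CUBIC) for x in(a,b)]))"
```

```text
time_s: 20.45
eef_pos: [295.8, 7.6, 440.6]
eef_rot: [[0.947, 0.321, 0.002], [0.321, -0.947, -0.0], [0.002, 0.001, -1.0]]
contact_force: [-0.9, -0.0, -0.2]
width: 0.708
finger_force: 0.0
```

View pics/c3.png

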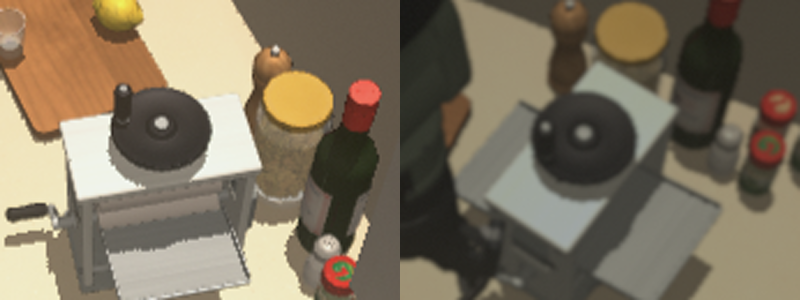

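```bash
python3 -c "
from h import *
p=robot.capture('side')
g=atz(p,230+123*.4325,130+87*.4333,306);h=atz(p,230+161*.4325,130+123*.4333,260);print(g,h,np.degrees(np.arctan2(*(g-[559,-20.5,306])[1::-1])))
print(proj(p,(524.5,8.5,306)))
t=robot.capture('top');print(atz(t,230+145*.4325,110+128*.4333,306))
print(robot.find_in(p,'crank_point')[:1])"
```

```text
[527.86878028   8.85217536 306.        ] [561.91563316 -21.38500896 260.        ] 136.6847988210839
(np.float64(282.02099858729946), np.float64(168.1986316045319))
[525.01058781   8.37485541 306.        ]
[{'box': [283.4, 174.7, 7.1, 18.5], 'conf': 0.51}]
```

The crank stayed at about 139–140°, one full turn from the touch.

```bash
python3 -c "
from station import robot
print(robot.job_done())"
```

```text
the job is handed in; nothing more can be done
None
```

I handed the job in with the handwheel about one full turn open from a 9 N roller touch, which is 4 mm; it was wound open past the setting, finished in the closing direction and was let go at about 20 s. The gap is inferred from the wheel angle because I could not measure it directly, and the judging returned no result.

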